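Hang the blue-gripped nozzle basket on the washer rail

ROBOT

A 7-joint arm with a two-finger parallel gripper is mounted at the origin on the work surface. World frame = base frame: x ahead of the robot, y to its left, z up, the work surface at z = 0. Lengths are in m, angles in degrees, forces in N, time in s.
With the tool pointing down it reaches from about 0.4 to 0.875 m from the base axis. Payload 4.4 kg.
Tool frame: the origin (TCP) lies at the very end of the fingers, on their centre line; the grasp point (between the pads) lies 19 mm behind it; z points along the fingers, y is the direction in which the jaws open and shut (so a half turn about z gives the same grasp; the last joint's range is limited). The gripper opens to 85 mm and grips with 20 to 120 N. Pads are 22 mm wide; open, the fingers measure 114 mm over their backs; the gripper's body (76 mm by 85 mm) begins 54 mm behind the grasp point. The pads swing forward as they close: fully open they stand 13 mm farther back than shut.
Start: joints at [-77.338, 36.005, 2.206, 86.941, -1.547, 57.084, -1.146], TCP at [0.184, 0.623, 0.231] pointing down, gripper open.
Joint ranges: [-175.42, 175.42], [-21.48, 121.26], [-71.46, 75.88], [10.55, 141.38], [-63.04, 243.04], [13.31, 113.54], [-168.57, 168.57]. Speed limits (degrees/s): [147.25, 147.25, 180, 180, 180, 180, 180].

INTERFACE

Orientations are given as [roll, pitch, yaw] about the fixed x, y, z axes, in that order (R = Rz(yaw) Ry(pitch) Rx(roll)).
In Python, from workcell import bot, vision, order gives the robot as it stands.
- The arm moves only by the tool move_arm, never from a script. Its argument "series" is text: rows parted by semicolons, each of 7 numbers parted by spaces: the shift along the world's x, y, z in units of 0.12 m (1.0 is 0.12 m), then the turn, a rotation vector about the world's x, y, z in units of 90 degrees (1.0 is 90 degrees), then the opening, from 0 (shut) to 1 (fully open). In form: dx dy dz rx ry rz fingers; .... A call has exactly 5 rows; each row is the pose to reach, as a shift and turn from the pose commanded when the call began; what a row does not reach only later rows make up. A row lasts 1/12 s, in which the tool goes at most 41.7 mm and 7.16 degrees, less where a joint would pass 70% of its speed; a pose out of reach is approached as far as the arm can. A call with a number of a shift or a turn outside -1 to 1 is refused whole. A call with a gripper value outside its range is refused whole. The fingers move at their own pace and stop on an object; the grip force is fixed at half the most. Time passes only in rows, so rows that repeat a pose let the fingers close, or fill a call up. It gives the time, the measured TCP pose, the force and the opening at its end, in the units of the state.
- bot.sense(): the state, without advancing time (a new reading comes with each control period).
- vision.grab_frame(name): name is "scene" or "top" or "wrist"; returns a dict with "color" (400x640x3 uint8, red, green, blue), "z_map" (400x640 float32, m along the optical axis (not along the pixel's ray), 0 where there is no reading), "vfov" (degrees; the focal length in pixels is half the picture's height over the tangent of half this angle, whatever the lens; pixels are square), "cx", "cy" (the principal point, pixels), "k1" (the pictures are not rectified: a ray, as slopes to the right and down, at radius r is drawn at 1 + k1 r^2 times it, then the intrinsics apply), "rvec" (rotation vector, rad) and "tvec" (3), from world to camera coordinates, as OpenCV has them; the wrist camera has in their place "T_tool_cam" (4x4, takes a point from camera to tool coordinates, whose origin is the TCP and whose axes are the flange's). Camera axes: x right, y down, z forward; pixel columns grow to the right and rows downward; lengths in m; the calibration is good to about 2 mm. A picture is of the moment at which its call begins: read the wrist's pose just before it.
- order.finish_job(): hands the job in, once; it reports no verdict.
The state is a dict: "clock": time; "joint_pos": joint angles; "qvel": joint speeds; "tau": joint torques, N m; "position": TCP position; "tcp_rot": TCP orientation; "wrist_force": force on the tool from outside, world axes, zero at the start; "ft_torque": the same for the moment, N m; "finger_gap": finger opening in m.
Only numpy, scipy, OpenCV 4.12 (cv2) and the standard library are available. Lean on these libraries where they do the work, as an engineer would, in place of code of your own. Each camera call takes 0.05 s, during which the arm holds its last target.

TASK

Hang the basket with the blue grip on the washer's conveyor rail: lift its hook over the yellow anti-jump lip from the robot's side, centred on the green marker and square to the rail, then lower it gently (do not drop it) until the hook rests on the rail bed behind the lip, and let go. Leave the basket with the red grip where it stands.

Things in the scene. Friction and masses are not known exactly. Their poses are not given: they have to be found in the camera images.
- blue_basket: Metal basket with blue grip bar and brass nozzles (part of it), 0.3-0.5 kg. Origin: centre of the bar, 200 mm above its underside; z up, y along the bar, x towards its hook. Bar 14 wide (x), 18 tall, 112 long mm, straps at its ends. Tray x -36 to +36 mm, 120 in y, 70 tall; back plate at x = +36 rises to the hook arm (60 wide in y, reaches x = +76, top 42 mm below origin).
- blue_basket_hook (a point): Middle of the bottom face of the blue basket's downturned hook nose: x +71, y 0, z -78 mm in the basket's frame, same axes. Nose 10 mm thick (x +66 to +76), 60 mm wide, 28 mm long below the arm; gap between back plate and nose 30 mm.
- rail: Fixed steel rail, 460 mm long, on posts. Origin: table level, under the lip's inner (far) face, mid-length; y along it, x away from robot, z up. Bed 185 mm high, x 0 to 38 mm; yellow lip x -8 to 0, top at 203; rear flange top at 195. Aim the nose's centre at x = 15 mm (5 to 25 goes in, upright). A white strip under the lip steadies the basket, which then leans up to 9 degrees.
- marker: Green plastic clip fixed over the rail's rear flange, 30 mm long along the rail, 14 mm wide, 10 mm tall; turned like the rail. Origin: centre of its top block's underside, 195 mm above the table, 42 mm beyond the lip's inner face. The hook's middle belongs level with it along the rail (same y in the rail's frame).
- red_basket: Bystander, to be left alone: same shape, size and axes as the blue basket, but red grip bar and steel nozzles. Origin: centre of the red bar, 200 mm above its underside.
There are look-alikes about, which are no part of the job. What is shaped like the blue_basket but orange or purple is not meant.

How it is judged:
By the outcome, as a careful person would: the job done as asked, in the order asked, and still so for the second after the job is handed in, with the robot touching nothing.
It also fails if it takes over 43 s, if anything falls off the work surface, if the arm or the gripper's body presses on something with over 40 N, if the wrist force passes 120 N, or if a joint passes its speed limit or range.

## Working session

There is one attempt and no reset: what is moved stays moved. The work goes in short steps, Python scripts to look and compute and a tool call to move; the robot and the scene stay as the last step left them, time stands still between calls to the robot, and variables do not carry over. Pictures are saved under pics/ and viewed, and the job is handed in when it is done.

Besides the shell and the picture viewer there is one more tool, called by a JSON object that holds its "fn" and its "kwargs". move_arm: Moves the arm, as the interface text tells. Its arguments: {"type":"object","properties":{"series":{"type":"string"}},"required":["series"]}

```bash
mkdir -p pics
cat > h.py <<'E'
import numpy as np, cv2, pickle
from workcell import bot, vision, order
from scipy.spatial.transform import Rotation as R
def grab(n, name=None):
    s=bot.sense(); f=vision.grab_frame(n); f['state']=s
    if name:
        cv2.imwrite(f'pics/{name}.png', f['color'][:,:,::-1]); pickle.dump(f,open(f'pics/{name}.pkl','wb'))
    return f
def K(f):
    fl=200/np.tan(np.radians(f['vfov'])/2); return np.array([[fl,0,f['cx']],[0,fl,f['cy']],[0,0,1.]])
def cam(f):
    # returns Rwc (cam->world), C
    if 'rvec' in f and f['rvec'] is not None:
        Rm=cv2.Rodrigues(np.array(f['rvec'],float))[0]; t=np.array(f['tvec'],float).ravel()
        return Rm.T, -Rm.T@t
    s=f['state']; T=np.array(f['T_tool_cam']); Rt=R.from_euler('xyz',s['tcp_rot'],degrees=True).as_matrix()
    return Rt@T[:3,:3], Rt@T[:3,3]+np.array(s['position'])
def und(f,uv):
    uv=np.array(uv,float).reshape(-1,1,2)
    return cv2.undistortPointsIter(uv,K(f),np.array([f['k1'],0,0,0.]),None,None,(cv2.TERM_CRITERIA_COUNT,50,1e-9)).reshape(-1,2)
def rays(f,uv):
    n=und(f,uv); Rm,C=cam(f); return np.c_[n,np.ones(len(n))]@Rm.T, C
def onplane(f,uv,z):
    d,C=rays(f,uv); return C+d*((z-C[2])/d[:,2])[:,None]
def bydepth(f,uv):
    uvi=np.round(np.array(uv)).astype(int).reshape(-1,2); zz=f['z_map'][uvi[:,1],uvi[:,0]]
    d,C=rays(f,uv); return C+d*zz[:,None]
def proj(f,P):
    Rm,C=cam(f); p=(np.array(P).reshape(-1,3)-C)@Rm
    return cv2.projectPoints(p,np.zeros(3),np.zeros(3),K(f),np.array([f['k1'],0,0,0.]))[0].reshape(-1,2)
def load(n): return pickle.load(open(f'pics/{n}.pkl','rb'))
E
python3 - <<'E'
from h import *
print(bot.sense())
for n in('scene','top','wrist'):
    f=grab(n,n+'0'); print(n,f['vfov'],f['k1'],cam(f)[1],f['cx'],f['cy'])
E
```

```text
{'clock': 0.0, 'joint_pos': array([-77.33837424,  36.05885613,   2.20195863,  86.99632969,
        -1.54715112,  57.08492642,  -1.14610166]), 'qvel': array([ 0.01518209,  0.06191888, -0.0592984 , -0.05982004,  0.11142249,
        0.01189682, -0.03688197]), 'tau': array([ 3.38990924e-05, -5.63396680e+01,  1.22594900e+00, -1.93454432e+01,
        1.08361742e-02,  1.07337596e-02,  8.20492687e-06]), 'position': array([0.18365281, 0.62285304, 0.23038774]), 'tcp_rot': array([-1.79889551e+02,  9.80943988e-04,  1.63568519e+02]), 'wrist_force': array([-0.30075389, -0.96752308,  0.19912515]), 'ft_torque': array([ 0.00157098,  0.01065177, -0.00313876]), 'finger_gap': 0.0856130921968164}
scene 45.064303433205495 -0.08432029651398937 [ 1.25018539 -0.26846592  1.0859641 ] 314.37643753698785 199.25872265511654
top 49.11133763026707 -0.08430843092792016 [0.35391243 0.09468164 1.149719  ] 323.4606005096458 192.54203978648553
wrist 69.08385304701238 -0.026513587734677643 [0.10993122 0.64421776 0.37279186] 322.47415432306394 202.91257320532696
```

View pics/scene0.png

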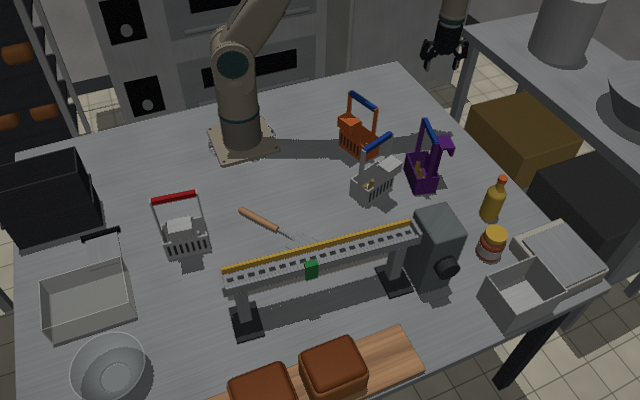

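View pics/top0.png

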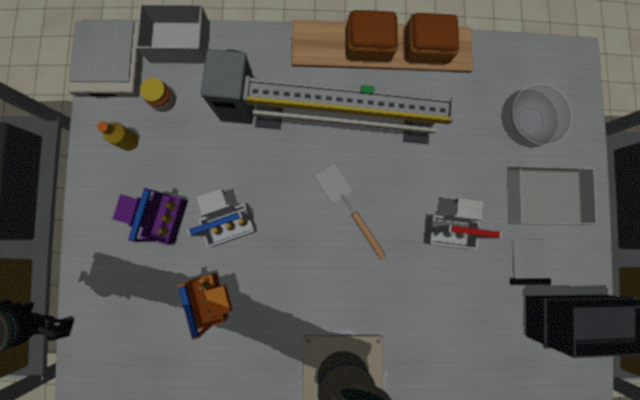

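View pics/wrist0.png

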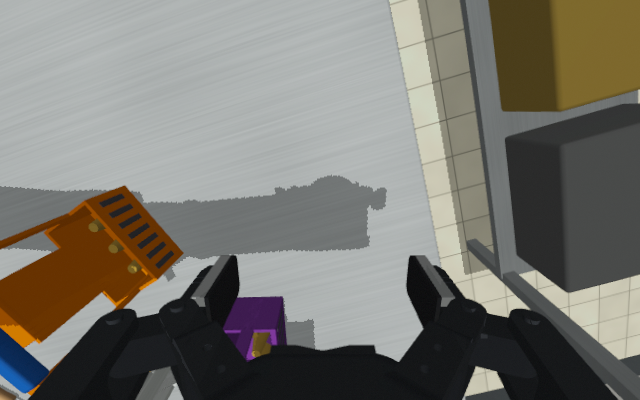

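The scene view shows three blue-barred baskets. They are metal at (375,142), orange at (363,102) and purple at (430,132), which are (218,225), (190,310) and (145,215) in the top view. The red-barred metal one is at (175,196), top view (478,234). The job needs the metal one with brass nozzles. The rail's yellow lip and the green clip at top (367,89) are visible.

```bash
cat > m1.py <<'E'
from h import *
def comp(f,lo,hi,near,rad=60):
    h=cv2.cvtColor(f['color'],cv2.COLOR_RGB2HSV); m=cv2.inRange(h,np.array(lo),np.array(hi))
    n,l,st,c=cv2.connectedComponentsWithStats(m)
    best=max((i for i in range(1,n) if np.hypot(*(c[i]-near))<rad),key=lambda i:st[i,4])
    return (l==best).astype(np.uint8),c[best],st[best]
BL=([100,120,40],[125,255,255]);GR=([50,100,40],[80,255,255]);YE=([18,110,60],[32,255,255])
if __name__=='__main__':
    t=load('top0');s=load('scene0')
    for f,n,b,g,y in((t,'top',(218,225),(367,89),(350,100)),(s,'scene',(376,142),(311,270),(320,248))):
        for nm,rg,nr,z in(('blue',BL,b,.209),('green',GR,g,.205),('yel',YE,y,.203)):
            m,c,st=comp(f,*rg,nr,40)
            r=cv2.minAreaRect(cv2.findContours(m,0,2)[0][0]); bx=cv2.boxPoints(r)
            e=[(bx[i]+bx[(i+1)%4])/2 for i in range(4)]
            L=[np.linalg.norm(bx[i]-bx[(i+1)%4]) for i in range(4)]
            k=int(np.argmin(L)); ends=[e[k],e[(k+2)%4]]
            ys,xs=np.nonzero(m); P=bydepth(f,np.c_[xs,ys]); 
            print(n,nm,c.round(1),st[4],'ends',np.round(ends,1).tolist(),'\n plane c',onplane(f,[c],z).round(4),'ends',onplane(f,ends,z).round(4).tolist(),'depthmed',np.median(P,0).round(4), 'z95',np.percentile(P[:,2],[5,50,95]).round(3), 'ext',P.min(0).round(3),P.max(0).round(3))
    im=np.hstack([cv2.resize(t['color'][170:270,160:260],(400,400)),cv2.resize(s['color'][115:215,325:425],(400,400))])
    cv2.imwrite('pics/crop1.png',im[:,:,::-1])
E
python3 m1.py
```

```text
top blue [213.  223.9] 294 ends [[237.6999969482422, 215.0], [189.89999389648438, 231.6999969482422]] 
 plane c [[0.3802 0.2975 0.209 ]] ends [[0.4001, 0.2453, 0.209], [0.3625, 0.3464, 0.209]] depthmed [0.3798 0.2988 0.2083] z95 [0.205 0.208 0.211] ext [0.358 0.245 0.038] [0.405 0.357 0.212]
top green [367.   89.1] 90 ends [[361.0, 88.4000015258789], [373.1000061035156, 89.69999694824219]] 
 plane c [[ 0.6881 -0.0323  0.205 ]] ends [[0.6894, -0.0185, 0.205], [0.6871, -0.0461, 0.205]] depthmed [ 0.6882 -0.0321  0.2047] z95 [0.202 0.205 0.207] ext [ 0.68  -0.046  0.201] [ 0.697 -0.018  0.209]
top yel [348.2 109.1] 1112 ends [[246.8000030517578, 99.5999984741211], [449.0, 119.69999694824219]] 
 plane c [[0.6412 0.0096 0.203 ]] ends [[0.6573, 0.2358, 0.203], [0.6237, -0.2193, 0.203]] depthmed [0.6429 0.0034 0.2011] z95 [0.176 0.201 0.205] ext [ 0.354 -0.223  0.164] [0.671 0.236 1.15 ]
scene blue [377.8 141.3] 207 ends [[391.29998779296875, 132.5], [364.5, 150.3000030517578]] 
 plane c [[0.3851 0.2963 0.209 ]] ends [[0.3657, 0.3499, 0.209], [0.4045, 0.245, 0.209]] depthmed [0.381  0.3006 0.2064] z95 [0.195 0.206 0.211] ext [ 0.145  0.246 -0.002] [0.406 0.481 0.215]
scene green [311.1 268.6] 238 ends [[310.0, 258.79998779296875], [313.0, 278.20001220703125]] 
 plane c [[ 0.7012 -0.036   0.205 ]] ends [[0.6761, -0.0281, 0.205], [0.7257, -0.0418, 0.205]] depthmed [ 0.6937 -0.0321  0.193 ] z95 [0.159 0.193 0.206] ext [ 0.662 -0.268  0.154] [ 1.25  -0.012  1.086]
scene yel [313.9 246.4] 1328 ends [[410.29998779296875, 221.1999969482422], [221.39999389648438, 270.6000061035156]] 
 plane c [[ 0.6464 -0.0061  0.203 ]] ends [[0.6662, 0.2357, 0.203], [0.6302, -0.2189, 0.203]] depthmed [ 0.6422 -0.0053  0.1985] z95 [0.186 0.198 0.204] ext [ 0.479 -0.268 -0.005] [1.25  0.341 1.086]
```

View pics/crop1.png

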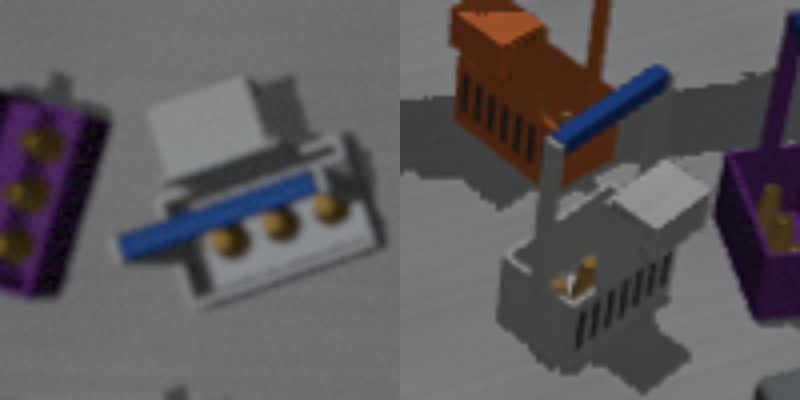

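The crop confirms a metal tray with brass nozzles and the hook pointing away from the robot. The bar lies at (0.381, 0.297), yaw about 20°. I'll move above it with a lift first.

{"fn": "move_arm", "kwargs": {"series": "0.1 -0.15 0.15 0 0 -0.06 1; 0.25 -0.4 0.3 0 0 -0.13 1; 0.45 -0.65 0.4 0 0 -0.2 1; 0.6 -0.85 0.4 0 0 -0.27 1; 0.7 -1 0.4 0 0 -0.33 1"}}

```text
clock: 0.57
position: [0.2707, 0.5009, 0.2803]
tcp_rot: [179.9, 0.1, 133.4]
wrist_force: [-0.0, 0.1, -0.8]
finger_gap: 0.0855
```

{"fn": "move_arm", "kwargs": {"series": "0.15 -0.25 0 0 0 -0.06 1; 0.3 -0.5 0 0 0 -0.12 1; 0.45 -0.75 0 0 0 -0.19 1; 0.6 -0.9 0 0 0 -0.24 1; 0.65 -1 0 0 0 -0.26 1"}}

```text
clock: 0.98
position: [0.3486, 0.3804, 0.2795]
tcp_rot: [179.9, 0.1, 110.0]
wrist_force: [-0.0, 0.5, 0.5]
finger_gap: 0.0855
```

{"fn": "move_arm", "kwargs": {"series": "0.02 -0.2 0.05 0 0 0 1; 0.05 -0.4 0.1 0 0 0 1; 0.05 -0.5 0.15 0 0 0 1; 0.05 -0.6 0.15 0 0 0 1; 0.05 -0.6 0.15 0 0 0 1"}}

```text
clock: 1.4
position: [0.3516, 0.3101, 0.2977]
tcp_rot: [-180.0, -0.0, 110.4]
wrist_force: [-0.7, -0.6, -1.3]
finger_gap: 0.0852
```

Run:
```python
from h import *
f=grab('wrist','wrist1'); print(f['state']['position'],f['state']['tcp_rot'],f['state']['joint_pos'],f['state']['clock'])
```

```text
[0.35164958 0.31010225 0.29767295] [-1.79999578e+02 -1.27778525e-02  1.10406967e+02] [-59.90680926  17.22181901  19.8068798  109.89273641  -7.13331423
  54.05664391 -16.31513371] 1.4
```

View pics/wrist1.png

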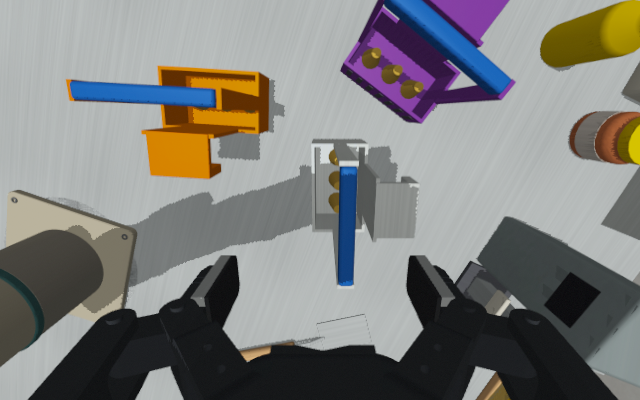

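The wrist view shows the metal basket's blue bar at (346,225), with the brass nozzles and hook arm beside it. Refining from this view.

Run:
```python
from m1 import *
f=load('wrist1'); m,c,st=comp(f,*BL,(346,225),30)
ys,xs=np.nonzero(m); P=bydepth(f,np.c_[xs,ys]); print(np.percentile(P[:,2],[5,50,95]))
r=cv2.minAreaRect(cv2.findContours(m,0,2)[0][0]); print(r)
P=P[abs(P[:,2]-.209)<.006]; q=cv2.minAreaRect((P[:,:2]*1000).astype(np.float32)); print(q, P.mean(0))
bx=cv2.boxPoints(r); print(onplane(f,bx,.209).round(4))
```

```text
[0.20587872 0.20829446 0.20950044]
((346.8204650878906, 225.9763946533203), (17.07658576965332, 118.25634002685547), 1.1457626819610596)
((378.13995361328125, 297.3687744140625), (13.976191520690918, 110.27953338623047), 20.243587493896484) [0.37639931 0.30119282 0.20817245]
[[0.3897 0.2443 0.209 ]
 [0.3519 0.3467 0.209 ]
 [0.3649 0.3512 0.209 ]
 [0.4045 0.2494 0.209 ]]
```

{"fn": "move_arm", "kwargs": {"series": "0.12 -0.05 -0.1 0 0 0 1; 0.23 -0.11 -0.3 0 0 0 1; 0.23 -0.11 -0.55 0 0 0 1; 0.23 -0.11 -0.8 0 0 0 1; 0.23 -0.11 -0.97 0 0 0 1"}}

```text
clock: 1.87
position: [0.3782, 0.2994, 0.1782]
tcp_rot: [-179.9, 0.0, 110.6]
wrist_force: [-0.3, 0.4, -0.1]
finger_gap: 0.085
```

{"fn": "move_arm", "kwargs": {"series": "0 0 0 0 0 0 0.6; 0 0 0 0 0 0 0.3; 0 0 0 0 0 0 0.1; 0 0 0 0 0 0 0; 0 0 0 0 0 0 0"}}

```text
clock: 2.28
position: [0.3801, 0.2992, 0.1822]
tcp_rot: [179.8, -0.1, 110.5]
wrist_force: [-0.3, 0.2, 0.3]
finger_gap: 0.0255
```

{"fn": "move_arm", "kwargs": {"series": "0 0 0 0 0 0 0; 0 0 0 0 0 0 0; 0 0 0 0 0 0 0; 0 0 0 0 0 0 0; 0 0 0 0 0 0 0"}}

```text
clock: 2.7
position: [0.3795, 0.2988, 0.1821]
tcp_rot: [179.9, -0.1, 110.5]
wrist_force: [-2.5, 0.2, 5.5]
finger_gap: 0.0132
```

Run:
```python
from h import *
f=grab('scene','scene2'); print(f['state']['position'],f['state']['tcp_rot'],f['state']['finger_gap'],f['state']['wrist_force'])
cv2.imwrite('pics/c2.png',cv2.resize(f['color'][40:240,280:480],(600,600))[:,:,::-1])
```

```text
[0.37952456 0.29879347 0.18206957] [ 1.79934095e+02 -7.86571759e-02  1.10464751e+02] 0.013167551977858441 [-2.53882282  0.16045434  5.54108041]
```

View pics/c2.png

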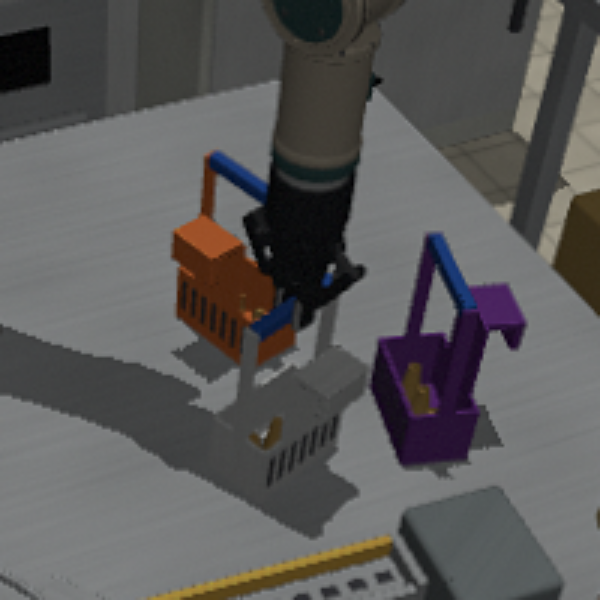

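The fingers hold the bar at 13 mm opening, in mid-bar (crop (300,310)). Lifting slowly.

{"fn": "move_arm", "kwargs": {"series": "0 0 0.1 0 0 0 0; 0 0 0.25 0 0 0 0; 0 0 0.45 0 0 0 0; 0 0 0.6 0 0 0 0; 0 0 0.7 0 0 0 0"}}

```text
clock: 3.17
position: [0.3798, 0.2985, 0.2668]
tcp_rot: [179.9, -0.1, 110.5]
wrist_force: [0.2, -0.1, -3.0]
finger_gap: 0.0132
```

{"fn": "move_arm", "kwargs": {"series": "0 0 0.1 0 0 0 0; 0 0 0.25 0 0 0 0; 0 0 0.4 0 0 0 0; 0 0 0.45 0 0 0 0; 0 0 0.45 0 0 0 0"}}

```text
clock: 3.58
position: [0.38, 0.2987, 0.3202]
tcp_rot: [179.8, -0.1, 110.5]
wrist_force: [-0.4, -0.1, -3.6]
finger_gap: 0.0133
```

Run:
```python
from h import *
f=grab('scene','scene3'); print(f['state']['position'],f['state']['tcp_rot'],f['state']['finger_gap'],f['state']['wrist_force'],f['state']['ft_torque'])
cv2.imwrite('pics/c3.png',cv2.resize(f['color'][40:240,280:480],(600,600))[:,:,::-1])
```

```text
[0.38000047 0.2987041  0.32020349] [ 1.79833973e+02 -8.75061566e-02  1.10468312e+02] 0.013325034890925071 [-0.39141218 -0.12334167 -3.61676774] [ 0.06546439 -0.04223041 -0.017873  ]
```

View pics/c3.png

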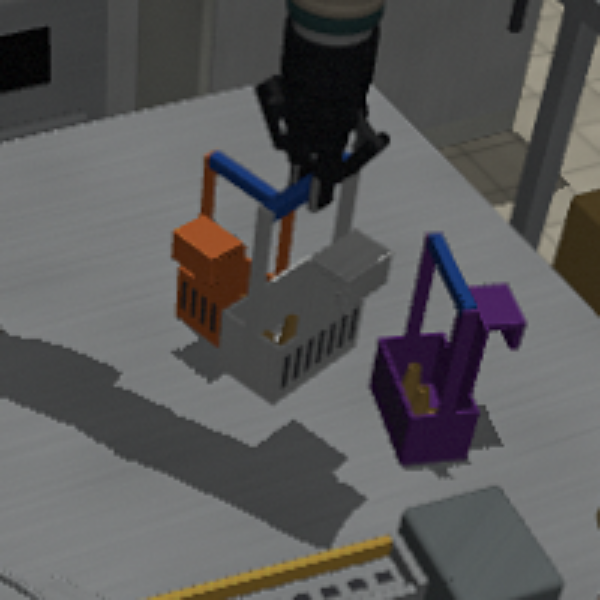

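Lifted cleanly and hanging upright. Carrying it to a staging pose in front of the rail while squaring up.

{"fn": "move_arm", "kwargs": {"series": "0.02 -0.08 0 0 0 -0.01 0; 0.06 -0.25 0 0 0 -0.03 0; 0.12 -0.45 0 0 0 -0.06 0; 0.18 -0.68 0 0 0 -0.09 0; 0.24 -0.9 0 0 0 -0.11 0"}}

```text
clock: 4.05
position: [0.4076, 0.1878, 0.3176]
tcp_rot: [-179.9, 0.1, 100.4]
wrist_force: [0.2, -0.4, -3.7]
finger_gap: 0.0131
```

{"fn": "move_arm", "kwargs": {"series": "0.07 -0.22 0 0 0 -0.03 0; 0.14 -0.44 0 0 0 -0.05 0; 0.2 -0.64 0 0 0 -0.08 0; 0.26 -0.82 0 0 0 -0.1 0; 0.32 -0.97 0 0 0 -0.12 0"}}

```text
clock: 4.47
position: [0.4457, 0.0708, 0.3178]
tcp_rot: [-179.9, 0.1, 89.5]
wrist_force: [0.2, 0.5, -4.3]
finger_gap: 0.0131
```

{"fn": "move_arm", "kwargs": {"series": "0.05 -0.15 0 0 0 -0.01 0; 0.1 -0.3 0 0 0 -0.03 0; 0.15 -0.45 0 0 0 -0.04 0; 0.2 -0.58 0 0 0 -0.044 0; 0.24 -0.68 0 0 0 -0.044 0"}}

```text
clock: 4.88
position: [0.4746, -0.0103, 0.3177]
tcp_rot: [-179.9, 0.1, 85.6]
wrist_force: [0.6, 0.1, -2.7]
finger_gap: 0.0132
```

{"fn": "move_arm", "kwargs": {"series": "0.02 -0.08 0 0 0 0 0; 0.02 -0.15 0 0 0 0 0; 0.02 -0.17 0 0 0 0 0; 0.02 -0.17 0 0 0 0 0; 0.02 -0.17 0 0 0 0 0"}}

```text
clock: 5.3
position: [0.4774, -0.0275, 0.3187]
tcp_rot: [-180.0, -0.0, 85.8]
wrist_force: [0.3, 0.1, -2.9]
finger_gap: 0.0128
```

Run:
```python
from h import *
for n in('scene','top','wrist'): f=grab(n,n+'4')
print(f['state']['clock'],f['state']['position'],f['state']['tcp_rot'],f['state']['joint_pos'],f['state']['wrist_force'])
```

```text
5.4 [ 0.47763171 -0.02716354  0.31881669] [-1.79978007e+02 -3.97187210e-02  8.58817772e+01] [-25.049288    18.27567053  33.50833849 106.91882269 -11.79108537
  58.25930722   9.26119039] [ 0.76323614  0.83765803 -2.26751801]
```

View pics/scene4.png

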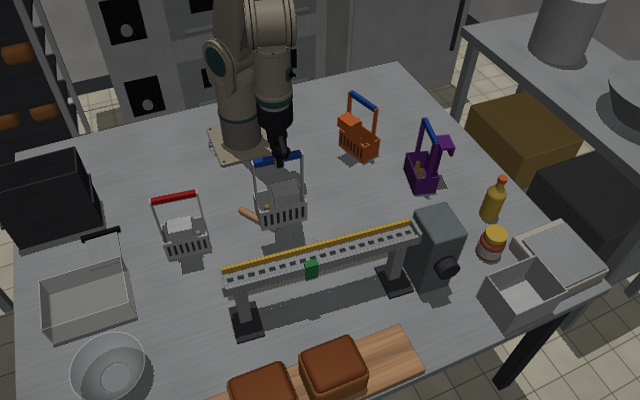

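View pics/top4.png

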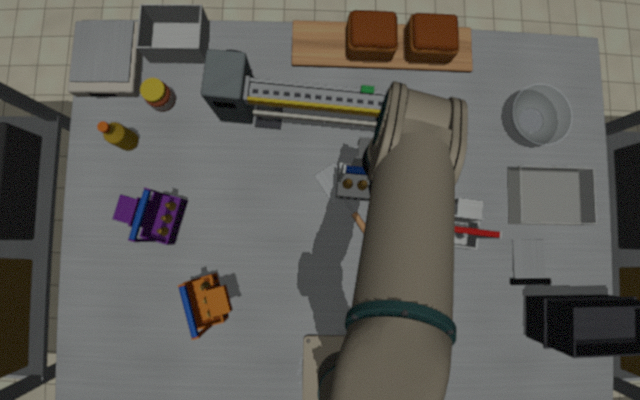

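View pics/wrist4.png

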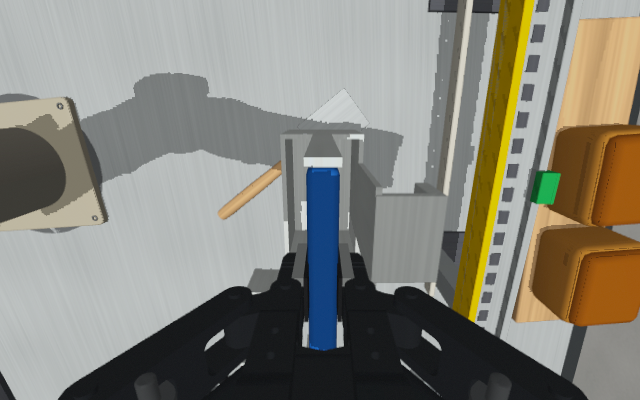

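The wrist view shows the bar at (322,260), the hook arm at (410,235), the yellow lip from (515,0) to (465,315) and the green clip at (545,187). Measuring all of them here.

Run:
```python
from m1 import *
f=load('wrist4'); s=load('scene4')
print('axis',cam(f)[0][:,2])
def line(P):
    vx,vy,x0,y0=cv2.fitLine((P[:,:2]).astype(np.float32),cv2.DIST_HUBER,0,1e-4,1e-4).ravel()
    a=np.degrees(np.arctan2(vy,vx))%180-90; return a,(x0,y0)
for g,b,gr,y in((f,(322,260),(545,187),(490,160)),(s,(276,159),(311,270),(320,248))):
    m,c,st=comp(g,*BL,b,60); ys,xs=np.nonzero(m); P=bydepth(g,np.c_[xs,ys]); med=np.median(P[:,2]); P=P[abs(P[:,2]-med)<.012]
    print('bar',st, 'z',np.percentile(P[:,2],[2,50,98]).round(4),'ang',line(P),cv2.minAreaRect((P[:,:2]*1000).astype(np.float32)))
    m,c,st=comp(g,*YE,y,60); ys,xs=np.nonzero(m); P=bydepth(g,np.c_[xs,ys]);P=P[abs(P[:,2]-.203)<.004]
    print('lip',line(P),cv2.minAreaRect((P[:,:2]*1000).astype(np.float32)),np.median(P[:,2]))
    m,c,st=comp(g,*GR,gr,40); ys,xs=np.nonzero(m); P=bydepth(g,np.c_[xs,ys]);P=P[abs(P[:,2]-.205)<.004]
    print('mark',c,cv2.minAreaRect((P[:,:2]*1000).astype(np.float32)),P.mean(0),len(P))
# hook arm region wrist by depth
ys,xs=np.mgrid[185:290,350:460]; P=bydepth(f,np.c_[xs.ravel(),ys.ravel()])
import collections
print(np.histogram(P[:,2],bins=np.arange(.2,.32,.01)))
z=.3188+.019-.042; Q=P[abs(P[:,2]-z)<.008]
# fit plane to arm top
A=np.c_[Q[:,:2]-Q[:,:2].mean(0),np.ones(len(Q))]; print('plane',np.linalg.lstsq(A,Q[:,2],rcond=None)[0],len(Q))
print('arm',cv2.minAreaRect((Q[:,:2]*1000).astype(np.float32)))
```

```text
axis [-0.02255721 -0.29774021 -0.9543804 ]
bar [ 306  168   34  183 5464] z [0.343  0.3453 0.3465] ang (np.float32(-4.249687), (np.float32(0.47819793), np.float32(-0.013162249))) ((477.91912841796875, -18.69710922241211), (91.4686279296875, 14.99783992767334), 86.5041275024414)
lip (np.float32(-4.3947144), (np.float32(0.639887), np.float32(-0.0018784635))) ((638.2449340820312, -27.487060546875), (302.0544738769531, 9.845555305480957), 85.51246643066406) 0.2023272044400814
mark [544.81163085 186.89633375] ((685.9595947265625, -32.41830062866211), (29.432353973388672, 18.726877212524414), 85.7088394165039) [ 0.68509448 -0.03194646  0.20428268] 622
bar [253 156  21  12 176] z [0.3307 0.3425 0.347 ] ang (np.float32(-0.8587723), (np.float32(0.47894555), np.float32(-0.062022813))) ((475.791015625, -59.143192291259766), (46.413387298583984, 16.344532012939453), 86.51738739013672)
lip (np.float32(-4.413063), (np.float32(0.6420262), np.float32(0.0007891638))) ((642.7020263671875, 9.688385009765625), (457.6833801269531, 12.781294822692871), 85.54469299316406) 0.2018312151953655
mark [311.04219409 268.65400844] ((686.9632568359375, -31.108966827392578), (29.43730354309082, 18.57632064819336), 86.52586364746094) [ 0.68719988 -0.03139515  0.20384503] 89
(array([ 121,   88,   91,  110,  130,  158,  227,  296,  388, 6223,    0]), array([0.2 , 0.21, 0.22, 0.23, 0.24, 0.25, 0.26, 0.27, 0.28, 0.29, 0.3 ,
       0.31]))
plane [ 0.00602841 -0.0097681   0.2939259 ] 6354
arm ((530.5195922851562, -31.114368438720703), (67.61368560791016, 43.99113082885742), 85.85230255126953)
```

Bar −4.25°, hook arm −4.15° and lip −4.4°, so it is square. The heights match the given sizes. Needed shift to put the nose at rail x≈15 mm, level with the clip: about (+0.1115, +0.0023) m. The nose clears the lip by 57 mm.

{"fn": "move_arm", "kwargs": {"series": "0.08 0 0 0 0 0 0; 0.25 0 0 0 0 0 0; 0.45 0.01 0 0 0 0 0; 0.65 0.015 0 0 0 0 0; 0.8 0.02 0 0 0 0 0"}}

```text
clock: 5.87
position: [0.5767, -0.0247, 0.3187]
tcp_rot: [179.9, -0.0, 85.9]
wrist_force: [0.5, 0.3, -2.8]
finger_gap: 0.0132
```

{"fn": "move_arm", "kwargs": {"series": "0.08 0 0 0 0 0 0; 0.13 0 0 0 0 0 0; 0.13 0 -0.05 0 0 0 0; 0.13 0 -0.12 0 0 0 0; 0.13 0 -0.15 0 0 0 0"}}

```text
clock: 6.28
position: [0.5879, -0.0255, 0.2993]
tcp_rot: [-179.8, -0.0, 85.8]
wrist_force: [-0.0, 0.3, -3.6]
finger_gap: 0.013
```

Run:
```python
from m1 import *
for n in('scene','wrist'): f=grab(n,n+'5')
print(f['state']['clock'],f['state']['position'],f['state']['tcp_rot'],f['state']['wrist_force'])
g=load('scene5')
cv2.imwrite('pics/c5.png',np.hstack([cv2.resize(g['color'][120:300,210:430],(0,0),fx=1.8,fy=1.8),cv2.resize(f['color'][:324,200:600],(400,324))])[:,:,::-1])
```

```text
6.3333 [ 0.58759832 -0.02539086  0.29892235] [-1.79772478e+02 -1.40858707e-02  8.57966052e+01] [ 1.58272675e-03  9.73547148e-02 -3.73043945e+00]
```

View pics/c5.png

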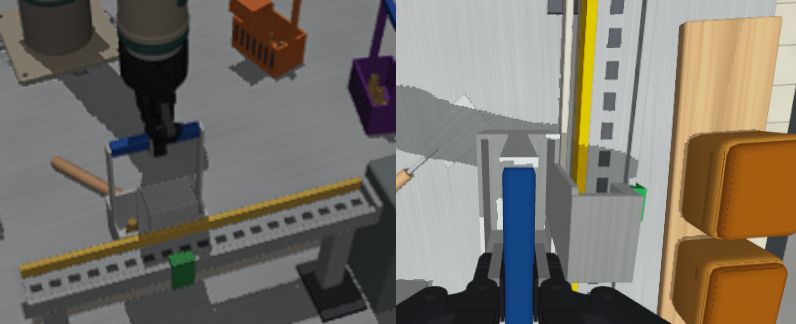

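The nose stands above the bed behind the lip, in line with the clip. Checking numerically from scene depth (nose far face and width) before lowering.

Run:
```python
from m1 import *
g=load('scene5'); a=np.radians(-4.35); ax=np.array([np.cos(a),np.sin(a)]); ay=np.array([-np.sin(a),np.cos(a)])
ys,xs=np.mgrid[190:270,270:340]; uv=np.c_[xs.ravel(),ys.ravel()]; P=bydepth(g,uv)
X=P[:,:2]@ax; Y=P[:,:2]@ay
k=(P[:,2]>.232)&(P[:,2]<.262)&(X>.6)&(X<.72); print('far face x',np.percentile(X[k],[5,50,95]),'y ext',np.percentile(Y[k],[1,50,99]),'z',P[k,2].min(),k.sum())
k=(P[:,2]>.27)&(P[:,2]<.285)&(X>.6); print('arm top x',np.percentile(X[k],[1,50,99]),'y',np.percentile(Y[k],[1,50,99]),k.sum())
m,c,st=comp(g,*GR,(311,268),40); yy,xx=np.nonzero(m); Q=bydepth(g,np.c_[xx,yy]); Q=Q[(Q[:,2]>.15)&(Q[:,2]<.21)]
print('mark y ext',np.percentile(Q[:,:2]@ay,[1,50,99]),'x',np.percentile(Q[:,:2]@ax,[1,50,99]))
t=load('top0'); print('marker top', onplane(t,[[367,89.1]],.205)[:,:2]@np.c_[ax,ay])
```

```text
far face x [0.62182004 0.66225592 0.66404043] y ext [-0.01534615  0.01165011  0.04844709] z 0.23251803898468937 218
arm top x [0.61963654 0.64277968 0.66448106] y [-0.01118586  0.01930859  0.04888913] 475
mark y ext [0.00641152 0.02092958 0.03546855] x [0.66576333 0.69425025 0.69698514]
marker top [[0.68859207 0.02010205]]
```

The nose is within 1–2 mm of target (rail x ≈ 13 mm, y −1 mm). I'll trim by +2 mm in x and +1 mm in y while lowering, then go down slowly.

{"fn": "move_arm", "kwargs": {"series": "0.02 0.01 -0.03 0 0 0 0; 0.02 0.01 -0.1 0 0 0 0; 0.02 0.01 -0.18 0 0 0 0; 0.02 0.01 -0.25 0 0 0 0; 0.02 0.01 -0.3 0 0 0 0"}}

```text
clock: 6.8
position: [0.5911, -0.0243, 0.2633]
tcp_rot: [-179.9, -0.0, 85.8]
wrist_force: [0.0, -0.4, -2.9]
finger_gap: 0.0129
```

{"fn": "move_arm", "kwargs": {"series": "0 0 -0.02 0 0 0 0; 0 0 -0.03 0 0 0 0; 0 0 -0.05 0 0 0 0; 0 0 -0.06 0 0 0 0; 0 0 -0.07 0 0 0 0"}}

```text
clock: 7.22
position: [0.5921, -0.0246, 0.2567]
tcp_rot: [180.0, -0.0, 85.8]
wrist_force: [-0.5, 0.4, -2.6]
finger_gap: 0.0133
```

{"fn": "move_arm", "kwargs": {"series": "0 0 -0.01 0 0 0 0; 0 0 -0.015 0 0 0 0; 0 0 -0.02 0 0 0 0; 0 0 -0.025 0 0 0 0; 0 0 -0.03 0 0 0 0"}}

```text
clock: 7.63
position: [0.5919, -0.0245, 0.253]
tcp_rot: [180.0, -0.0, 85.8]
wrist_force: [-0.4, -0.3, -2.2]
finger_gap: 0.0132
```

{"fn": "move_arm", "kwargs": {"series": "0 0 -0.01 0 0 0 0; 0 0 -0.02 0 0 0 0; 0 0 -0.03 0 0 0 0; 0 0 -0.035 0 0 0 0; 0 0 -0.04 0 0 0 0"}}

```text
clock: 8.05
position: [0.5918, -0.0245, 0.248]
tcp_rot: [-180.0, -0.0, 85.8]
wrist_force: [-0.0, -0.5, -3.8]
finger_gap: 0.0131
```

{"fn": "move_arm", "kwargs": {"series": "0 0 -0.005 0 0 0 0; 0 0 -0.01 0 0 0 0; 0 0 -0.015 0 0 0 0; 0 0 -0.018 0 0 0 0; 0 0 -0.02 0 0 0 0"}}

```text
clock: 8.47
position: [0.5918, -0.0245, 0.2457]
tcp_rot: [-180.0, -0.0, 85.8]
wrist_force: [-0.3, -0.0, -2.8]
finger_gap: 0.0131
```

{"fn": "move_arm", "kwargs": {"series": "0 0 -0.003 0 0 0 0; 0 0 -0.006 0 0 0 0; 0 0 -0.008 0 0 0 0; 0 0 -0.01 0 0 0 0; 0 0 -0.01 0 0 0 0"}}

```text
clock: 8.88
position: [0.5916, -0.0246, 0.245]
tcp_rot: [-180.0, -0.0, 85.8]
wrist_force: [-3.1, -0.0, 3.4]
finger_gap: 0.0132
```

{"fn": "move_arm", "kwargs": {"series": "0 0 -0.003 0 0 0 0; 0 0 -0.006 0 0 0 0; 0 0 -0.008 0 0 0 0; 0 0 -0.01 0 0 0 0; 0 0 -0.01 0 0 0 0"}}

```text
clock: 9.3
position: [0.5913, -0.0245, 0.2447]
tcp_rot: [-180.0, -0.1, 85.8]
wrist_force: [-7.9, 1.0, 10.3]
finger_gap: 0.013
```

Contact came at the expected height (TCP z 0.2447, so nose bottom ≈ 0.185). Easing the load slightly and looking before release.

{"fn": "move_arm", "kwargs": {"series": "0 0 0.005 0 0 0 0; 0 0 0.01 0 0 0 0; 0 0 0.01 0 0 0 0; 0 0 0.01 0 0 0 0; 0 0 0.01 0 0 0 0"}}

```text
clock: 9.72
position: [0.5918, -0.0246, 0.2449]
tcp_rot: [180.0, -0.0, 85.8]
wrist_force: [-4.2, 0.5, 7.0]
finger_gap: 0.0131
```

Run:
```python
from m1 import *
for n in('scene','wrist'): f=grab(n,n+'6')
print(f['state']['clock'],f['state']['position'],f['state']['wrist_force'])
g=load('scene6'); a=np.radians(-4.35); ax=np.array([np.cos(a),np.sin(a)]); ay=np.array([-np.sin(a),np.cos(a)])
ys,xs=np.mgrid[190:270,270:340]; uv=np.c_[xs.ravel(),ys.ravel()]; P=bydepth(g,uv)
X=P[:,:2]@ax; Y=P[:,:2]@ay
k=(P[:,2]>.2)&(P[:,2]<.213)&(X>.645)&(X<.68); print('far face x',np.percentile(X[k],[5,50,95]),'y ext',np.percentile(Y[k],[1,50,99]),k.sum())
k=(P[:,2]>.214)&(P[:,2]<.23)&(X>.6); print('arm top x',np.percentile(X[k],[1,50,99]),'y',np.percentile(Y[k],[1,50,99]),np.median(P[k,2]),k.sum())
cv2.imwrite('pics/c6.png',np.hstack([cv2.resize(g['color'][120:300,210:430],(0,0),fx=1.8,fy=1.8),cv2.resize(f['color'][:324,200:600],(400,324))])[:,:,::-1])
```

```text
9.7667 [ 0.59177985 -0.02455417  0.24492698] [-5.11310166 -0.13015172  5.79144589]
far face x [0.66235988 0.66691239 0.67864819] y ext [-0.0115627   0.01924551  0.06818752] 108
arm top x [0.62189674 0.64693543 0.66867383] y [-0.0116239   0.01983401  0.05225717] 0.21978197757085094 478
```

View pics/c6.png

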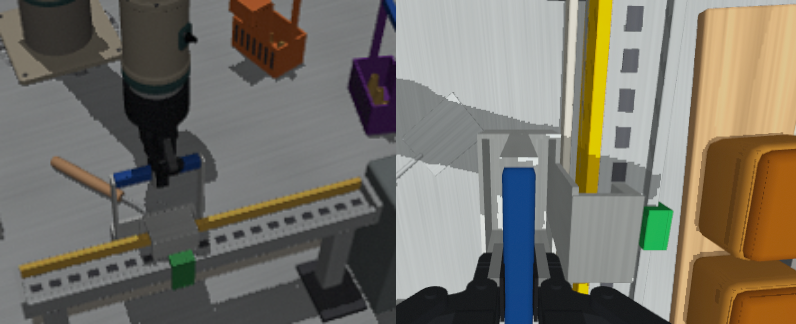

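The arm lies over the lip, the nose centre is at rail x ≈ 16 mm and the y error is ≤1 mm. Opening gradually so the basket settles onto the strip.

{"fn": "move_arm", "kwargs": {"series": "0 0 0 0 0 0 0.14; 0 0 0 0 0 0 0.17; 0 0 0 0 0 0 0.19; 0 0 0 0 0 0 0.21; 0 0 0 0 0 0 0.23"}}

```text
clock: 10.23
position: [0.5924, -0.0246, 0.2443]
tcp_rot: [179.9, 0.0, 85.8]
wrist_force: [0.4, -0.3, 0.5]
finger_gap: 0.0195
```

{"fn": "move_arm", "kwargs": {"series": "0 0 0 0 0 0 0.26; 0 0 0 0 0 0 0.3; 0 0 0 0 0 0 0.34; 0 0 0 0 0 0 0.38; 0 0 0 0 0 0 0.42"}}

```text
clock: 10.65
position: [0.592, -0.0245, 0.2446]
tcp_rot: [180.0, -0.0, 85.8]
wrist_force: [-0.1, 0.2, -1.0]
finger_gap: 0.0357
```

{"fn": "move_arm", "kwargs": {"series": "0 0 0 0 0 0 0.5; 0 0 0 0 0 0 0.6; 0 0 0 0 0 0 0.7; 0 0 0 0 0 0 0.85; 0 0 0 0 0 0 1"}}

```text
clock: 11.07
position: [0.5919, -0.0245, 0.2445]
tcp_rot: [180.0, -0.0, 85.8]
wrist_force: [-0.3, 0.5, -0.7]
finger_gap: 0.0814
```

{"fn": "move_arm", "kwargs": {"series": "0 0 0 0 0 0 1; 0 0 0 0 0 0 1; 0 0 0 0 0 0 1; 0 0 0 0 0 0 1; 0 0 0 0 0 0 1"}}

```text
clock: 11.48
position: [0.5918, -0.0245, 0.2445]
tcp_rot: [-180.0, 0.0, 85.8]
wrist_force: [0.3, -0.6, -0.2]
finger_gap: 0.0855
```

Run:
```python
from m1 import *
for n in('scene','wrist'): f=grab(n,n+'7')
print(f['state']['clock'],f['state']['position'],f['state']['wrist_force'],f['state']['finger_gap'])
g=load('scene7')
cv2.imwrite('pics/c7.png',np.hstack([cv2.resize(g['color'][120:300,210:430],(0,0),fx=1.8,fy=1.8),cv2.resize(f['color'][:324,200:600],(400,324))])[:,:,::-1])
```

```text
11.5333 [ 0.5918574  -0.0245002   0.24452574] [ 0.03407466 -0.73432664 -0.84258973] 0.08534058774659584
```

View pics/c7.png

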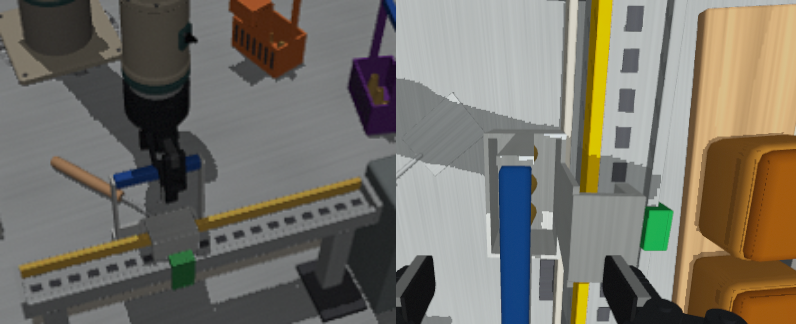

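Released, and the basket hangs with a slight lean, the bar free between the fingers. Retreating straight up.

{"fn": "move_arm", "kwargs": {"series": "0 0 0.05 0 0 0 1; 0 0 0.15 0 0 0 1; 0 0 0.35 0 0 0 1; 0 0 0.6 0 0 0 1; 0 0 0.85 0 0 0 1"}}

```text
clock: 12.0
position: [0.5914, -0.0246, 0.3478]
tcp_rot: [-179.9, 0.0, 85.8]
wrist_force: [0.9, 0.4, 1.0]
finger_gap: 0.0854
```

{"fn": "move_arm", "kwargs": {"series": "-0.2 0 0.15 0 0 0 1; -0.4 0.1 0.2 0 0 0 1; -0.6 0.3 0.2 0 0 0 1; -0.8 0.5 0.2 0 0 0 1; -0.95 0.7 0.2 0 0 0 1"}}

```text
clock: 12.42
position: [0.476, 0.0598, 0.3712]
tcp_rot: [180.0, -0.1, 85.7]
wrist_force: [-0.6, -0.3, 0.2]
finger_gap: 0.0853
```

{"fn": "move_arm", "kwargs": {"series": "-0.1 0.2 0 0 0 0 1; -0.2 0.4 0 0 0 0 1; -0.3 0.6 0 0 0 0 1; -0.3 0.8 0 0 0 0 1; -0.3 0.8 0 0 0 0 1"}}

```text
clock: 12.83
position: [0.4409, 0.1611, 0.3708]
tcp_rot: [-180.0, -0.2, 86.3]
wrist_force: [0.7, -0.1, 0.0]
finger_gap: 0.0849
```

{"fn": "move_arm", "kwargs": {"series": "0 0 0 0 0 0 1; 0 0 0 0 0 0 1; 0 0 0 0 0 0 1; 0 0 0 0 0 0 1; 0 0 0 0 0 0 1"}}

```text
clock: 13.25
position: [0.4421, 0.1545, 0.3706]
tcp_rot: [180.0, 0.0, 85.7]
wrist_force: [0.6, -0.4, 0.3]
finger_gap: 0.0852
```

Run:
```python
from m1 import *
for n in('scene','top'): f=grab(n,n+'8')
print(f['state']['clock'],f['state']['position'],f['state']['wrist_force'])
g=load('scene8'); a=np.radians(-4.35); ax=np.array([np.cos(a),np.sin(a)]); ay=np.array([-np.sin(a),np.cos(a)])
ys,xs=np.mgrid[190:270,270:340]; P=bydepth(g,np.c_[xs.ravel(),ys.ravel()]); X=P[:,:2]@ax; Y=P[:,:2]@ay
k=(P[:,2]>.205)&(P[:,2]<.23)&(X>.6)&(X<.68); print('arm x',np.percentile(X[k],[1,50,99]),'y',np.percentile(Y[k],[2,50,98]),P[k,2].max(),k.sum())
m,c,st=comp(g,*BL,(295,172),60); yy,xx=np.nonzero(m); Q=bydepth(g,np.c_[xx,yy]); Q=Q[abs(Q[:,2]-np.median(Q[:,2]))<.015]
print('bar',cv2.minAreaRect((Q[:,:2]*1000).astype(np.float32)),np.percentile(Q[:,2],[5,50,95]),'railxy',np.median(Q[:,:2]@ax),(np.percentile(Q[:,:2]@ay,[1,99])).mean())
t=f
cv2.imwrite('pics/c8.png',np.vstack([np.hstack([cv2.resize(g['color'][120:300,130:430],(480,288)),cv2.resize(t['color'][60:240,330:530],(320,288))])])[:,:,::-1])
```

```text
13.3 [0.44203244 0.15471122 0.37056739] [ 0.10345333 -0.50689945 -0.07517972]
arm x [0.60104822 0.65056328 0.66992953] y [-0.01233326  0.01904521  0.05061341] 0.2230785658440364 549
bar ((589.72998046875, -24.47382354736328), (110.00288391113281, 17.507808685302734), 86.23128509521484) [0.25508876 0.26567722 0.26954821] railxy 0.5944195638860029 0.02003499778439407
```

View pics/c8.png

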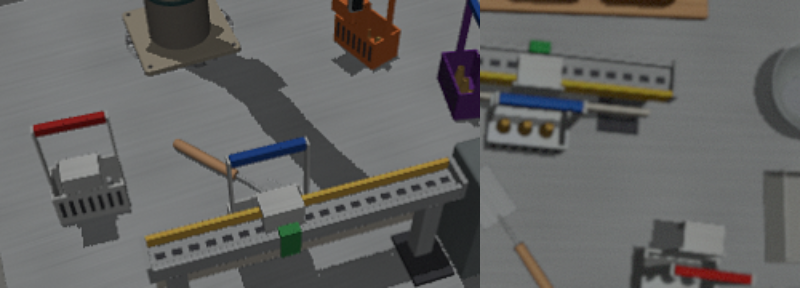

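The hook sits over the lip at crop (282,203), level with the clip at (290,238), and the red basket hasn't moved. Arm y ≈ 19–20 mm and bar 20.0 mm, against the clip's 20–21 mm. Handing in.

```bash
python3 -c "
from h import *
print(order.finish_job())"
```

```text
the job is handed in; nothing more can be done
None
```

The metal basket with the blue grip and brass nozzles now hangs on the rail. I lifted it over the yellow lip from the robot's side, lowered it slowly until the hook touched the bed, and opened the fingers gradually. The job was handed in at about 13 s with the arm clear of everything.

- **Centring:** the last pictures put the basket's middle at 19–20 mm along the rail, against 20–21 mm for the green clip, so within about 1–2 mm.
- **Squareness:** the bar lay within about 0.2° of the rail before release, and within about 0.7° in the last, coarser view.
- **Hook on the bed:** contact came at the expected height (TCP z 0.2447 m), pressing with about 10 N at most. The nose centre was then about 16 mm beyond the lip's inner face. The basket leans slightly after release, as expected.
- **Red basket:** it looks unmoved in the pictures; I did not measure it.
- **Disagreement:** the clip and the lip edge disagreed by about 2–3 mm on where the lip's inner face is. I used a value between them, and either one keeps the nose inside its 5–25 mm window.

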